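Draw the log book out to the writing place

ROBOT

A 6-joint arm with a two-finger parallel gripper is mounted at the origin on a cart in front of the work surface, level with it; the furniture and walls round the work are solid. World frame = base frame: x ahead of the robot, y to its left, z up, the work surface at z = 0. Lengths are in m, angles in rad, forces in N, time in s.
With the tool pointing down it reaches from about 0.275 to 0.825 m from the base axis. Payload 5.2 kg.
Tool frame: the origin (TCP) lies on the centre line of the jaws, within the pads' length; the fingertips stand 22 mm ahead of it and the grasp point (between the pads) lies 3 mm ahead of it; z points along the fingers, y is the line along which they close (so a half turn about z gives the same grasp; the last joint's range is limited). The gripper opens to 93 mm and grips with 3 to 60 N. Pads are 15 mm wide; open, the fingers measure 128 mm over their backs; the gripper's body (75 mm by 188 mm) begins 65 mm behind the grasp point.
Start: joints at [1.063, 0.259, 1.535, -0, 1.348, -0.203], TCP at [0.165, 0.525, 0.203] pointing down, gripper open.
Joint ranges: [-3.14, 3.14], [-0.91, 2.08], [0.19, 2.58], [-1.22, 4.36], [0.22, 2.71], [-3.12, 3.12]. Speed limits (rad/s): [2.57, 2.57, 3.14, 3.14, 3.14, 3.14].

INTERFACE

Orientations are given as a unit quaternion [x, y, z, w].
In Python, from workcell import state, grab_frame, camera_info, finish_job, search_frame, pinpoint gives the robot as it stands. The module is installed in compiled form; this text tells all that it offers.
- The arm moves only by the shell command python3 -m handwheel 'ROWS' [FORCE]. ROWS is JSON, a list of rows, each a list of 7 numbers: the turn, a rotation vector about the tool's x, y, z in degrees, then the shift along the tool's x, y, z in mm, then the finger opening in mm, from 0 to 93. A call has exactly 8 rows; each row shifts and turns the commanded pose from where the row before left it, along the tool's axes as they then stand; what a row does not reach is not made up. A row lasts 1/8 s, in which the tool goes at most 62.5 mm and 10.7 degrees, less where a joint would pass 70% of its speed; a pose out of reach is approached as far as the arm can. A call is refused whole if a number of a shift passes 62.5 or a number of a turn 10.7, either way. A call with a gripper value outside its range is refused whole. The fingers move at their own pace and stop on an object; FORCE is the grip in N (left out, the last holds). Time passes only in rows, so rows that do not move let the fingers close, or fill a call up. It gives the time, the measured TCP pose, the force, the opening and the grip force at its end, in the units of the state.
- state(): the state, without advancing time (a new reading comes with each control period).
- grab_frame(name): name is "scene" or "side" or "wrist"; returns the picture (480x640x3 uint8, red, green, blue); there is no depth.
- camera_info(name): a dict with "intrinsics" (3x3 intrinsics, pixels), "R" (3x3) and "t" (3): a world point X has camera coordinates R X + t; the wrist camera has in their place "mount" (4x4, takes a point from camera to tool coordinates, whose origin is the TCP and whose axes are the flange's). Camera axes: x right, y down, z forward; pixel columns grow to the right and rows downward; lengths in m; the calibration is good to about 2 mm. A picture is of the moment at which its call begins: read the wrist's pose just before it. camera_info takes no time and is no camera call.
- finish_job(): hands the job in; it is judged then, once.
Trained networks look in the newest picture that a camera, given by its name, has taken for a name from the list of things; names that differ only in an ending like _2 or _b are one class to them, and where a whole thing is asked for, a point or a joint stands for the part that bears it (a point fixed in the world has none). Each returns a list of dicts, best first, with "p" (0 to 1); they miss things now and then, are a little off and sometimes report something else, mostly with a low value. They report only what shows in the picture. A call takes as long as a camera call.
- search_frame(name, camera): "pixel" ([row, column] in pixels, amid what is visible of it).
- pinpoint(name, camera): "pixel" ([row, column] in pixels: a listed point, or the origin of a listed thing).
The state is a dict: "time_s": time; "q": joint angles; "qvel": joint speeds; "joint_efforts": joint torques, N m; "ee_pos": TCP position; "tool_rot": TCP orientation; "force": force on the tool from outside, world axes, zero at the start; "torque": the same for the moment, N m; "opening": opening from 0.0 (shut) to 1.0 (fully open); "grip_force": force on a finger pad.
Only numpy, scipy, OpenCV 4.12 (cv2) and the standard library are available. Lean on these libraries where they do the work, as an engineer would, in place of code of your own. Each camera call takes 0.05 s, during which the arm holds its last target. There are 200 camera calls.

TASK

The red log book lies in one pocket of the low two-pocket grey bay, too wide to grip. Press down on its cover and pull it toward you, out of the bay and into the yellow tape outline on the worktop, so that it ends square to the outline and within the tape. Keep the book flat on the worktop all the time, leave the blue slide case in its pocket, and do not disturb the data logger, the timer and the cartridge nearby.

Things in the scene. Friction and masses are not known exactly. Their poses are not given: they have to be found in the camera images.
- log_book_red: red log book in the bay, flat, about 0.13 kg; 146 mm along its x, 109 along its y: cover y = -54 to +49 mm, thin wire spiral on to +55 (yielding, to 15 mm high). Cover 11 mm above the worktop. Origin: centre of its underside. Starts in either pocket, x axis within 0.04 rad of the bay's. Smooth cover: slides on the worktop with friction about 0.3, follows fingertips pressing with 8 to 20 N
- bay: fixed grey metal bay, 14 mm high, no floor, two pockets open to the robot (its -x). Origin on the worktop midway between the pockets, whose centres are at its x = 0, y = +66 and -66 mm. Walls 6 mm: back rail, inner face at x = +78 mm; cheeks at y = -132, 0, +132 mm, only from x = +18 to +78 mm: a book drawn 60 mm along the bay's -x has left them
- outline: rectangle of 10 mm wide yellow tape flat on the worktop before the bay (no height), opening 172 mm along its x, 134 mm along its y. Origin at its centre. The book belongs in it with origins together and the book's x axis along the outline's x axis
- slide_case: bystander: blue plastic slide case with a white label, 146 x 102 x 11 mm, about 0.12 kg, loose in the other pocket of the bay, origin at the centre of its underside
- logger: bystander: black handheld data logger, 135 x 68 x 17 mm, loose on the worktop to the left, origin at the centre of its underside
- timer: bystander: white digital timer, 68 x 62 x 18 mm, loose on the worktop to the right, origin at the centre of its underside
- cartridge_a: bystander: small white test cartridge with a purple label, 78 x 34 x 9 mm, loose on the worktop to the left, origin at the centre of its underside

How it is judged:
At the end, for the whole second after the job is handed in: the red log book lies flat and at rest in the tape outline, its centre within 18 mm of the outline's centre along each of the outline's axes and its long side within about 11 degrees of the outline's; the slide case is still in its pocket, within 20 mm of where it was (x of log_book_red in the frame of outline between -0.018 and 0.018 m and y of log_book_red in the frame of outline between -0.018 and 0.018 m and angle between the x axis of log_book_red and the x axis of outline, either way round below 0.19 rad and height (world z) of log_book_red below 0.005 m and linear speed of log_book_red below 0.01 m/s and distance of slide_case from where it was at the start of the episode below 0.02 m); the robot touches nothing.
It fails at once if the log book is lifted or tipped off the worktop (height (world z) of log_book_red above 0.02 m or angle between log_book_red's own z axis and vertical above 0.2 rad).
It fails at once if the slide case is shifted more than 20 mm (distance of slide_case from where it was at the start of the episode above 0.02 m).
It fails at once if the data logger, timer or cartridge is shifted more than 20 mm (distance of any of logger, timer, cartridge_a from where it was at the start of the episode above 0.02 m).
It also fails if it takes over 38 s, if anything falls off the work surface, if the arm or the gripper's body presses on something with over 40 N, if the wrist force passes 120 N, or if a joint passes its speed limit or range.

## Working session

There is one attempt and no reset: what is moved stays moved. The work goes in short steps, Python scripts to look and compute and a shell command to move; the robot and the scene stay as the last step left them, time stands still between calls to the robot, and variables do not carry over. Pictures are saved under pics/ and viewed, at most 13 in all, crops included, and the job is handed in when it is done.

```bash
mkdir -p pics; cat > h.py <<'E'
import numpy as np,cv2
from scipy.spatial.transform import Rotation as Ro
from workcell import *
def cam(n,st=None):
    c=camera_info(n);K=np.array(c["intrinsics"])
    if n=="wrist":
        st=st or state();M=np.array(c["mount"]);R=Ro.from_quat(st["tool_rot"]).as_matrix()
        Rw=R@M[:3,:3];o=R@M[:3,3]+np.array(st["ee_pos"]);return K,Rw,o
    R=np.array(c["R"]);return K,R.T,-R.T@np.array(c["t"])
def px2w(n,rc,z=0,st=None):
    K,Rw,o=cam(n,st);d=Rw@np.linalg.inv(K)@np.array([rc[1],rc[0],1.]);return o+d*(z-o[2])/d[2]
def snap(n,f):
    st=state();im=grab_frame(n);cv2.imwrite("pics/"+f,im[:,:,::-1]);return im,st
E
python3 - <<'E'
from h import *
for n in("scene","side","wrist"):
    im,st=snap(n,n+"0.png")
    print(n,cam(n,st)[2].round(3))
    for t in ("log_book_red","bay","outline","slide_case","logger","timer","cartridge_a"):
        r=pinpoint(t,n)[:1]
        for a in r: print(t,round(a["p"],2),np.round(a["pixel"]),px2w(n,a["pixel"],0,st).round(3))
s=state();print(s)
E
```

```text
scene [ 0.2   -0.686  0.535]
log_book_red 0.75 [246. 376.] [ 0.635 -0.085  0.   ]
bay 0.8 [264. 391.] [ 0.63  -0.149  0.   ]
slide_case 0.67 [289. 406.] [ 0.613 -0.223  0.   ]
logger 0.96 [179. 275.] [0.557 0.282 0.   ]
timer 0.61 [384. 350.] [ 0.42  -0.354  0.   ]
cartridge_a 0.76 [188. 224.] [0.423 0.293 0.   ]
side [0.375 0.882 0.89 ]
log_book_red 0.95 [228. 284.] [ 0.642 -0.097  0.   ]
bay 0.59 [216. 289.] [ 0.641 -0.145  0.   ]
outline 0.31 [360. 282.] [0.557 0.285 0.   ]
slide_case 0.97 [199. 302.] [ 0.623 -0.221  0.   ]
logger 0.82 [364. 285.] [0.549 0.294 0.   ]
timer 0.63 [178. 382.] [ 0.422 -0.352 -0.   ]
cartridge_a 0.65 [375. 346.] [ 0.429  0.296 -0.   ]
wrist [0.098 0.545 0.384]
{'time_s': 1.2, 'q': array([ 1.06323517e+00,  2.58607494e-01,  1.53504712e+00, -3.11228331e-05,
        1.34797134e+00, -2.02780452e-01]), 'qvel': array([-7.20848992e-04,  1.77018502e-04,  9.03004530e-04, -2.17001203e-05,
        9.35353925e-04,  4.51986494e-05]), 'joint_efforts': array([-1.54923906e-03, -4.37218273e+01, -2.84298599e+01,  7.16183684e-02,
        3.18845815e-02, -1.00262371e-04]), 'ee_pos': array([0.16501887, 0.524648  , 0.20332976]), 'tool_rot': array([ 1.51797818e-01,  9.88411565e-01, -2.08885619e-05,  8.43935147e-06]), 'force': array([-0.34352215,  0.10842185,  0.02526915]), 'torque': array([ 0.00684834,  0.01777609, -0.05142878]), 'grip_force': 0.0, 'opening': 1.0006734980760248}
```

View pics/scene0.png

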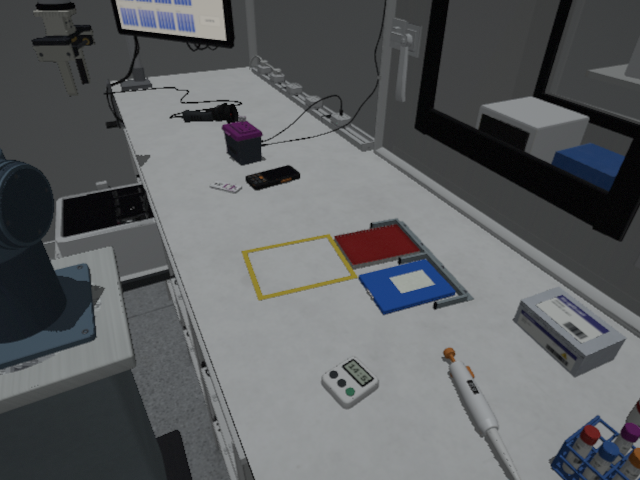

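The scene picture shows the red book in the left pocket (row 245, col 376), the blue case in the right (288, 407), and the yellow outline before them (centre about 266, 299).

```bash
cat >> h.py <<'E'
def rect(n,im,st,color,z):
    h=cv2.cvtColor(im,cv2.COLOR_RGB2HSV);H,S,V=h[...,0],h[...,1],h[...,2]
    m=((H>18)&(H<35)&(S>110)&(V>80)) if color=="y" else (((H<8)|(H>172))&(S>120)&(V>50)) if color=="r" else ((H>100)&(H<125)&(S>140)&(V>60))
    m=m.astype(np.uint8)
    if color!="y": m=cv2.morphologyEx(m,cv2.MORPH_OPEN,np.ones((3,3)))
    cs,_=cv2.findContours(m,cv2.RETR_EXTERNAL,cv2.CHAIN_APPROX_NONE);out=[]
    for c in cs:
        if cv2.contourArea(c)<150: continue
        w=np.array([px2w(n,(p[0][1],p[0][0]),z,st)[:2] for p in c])
        (cx,cy),(a,b),th=cv2.minAreaRect((w*1000).astype(np.float32))
        if a<b: a,b,th=b,a,th+90
        th=(th+90)%180-90
        if .0<cx/1000<1 and abs(cy)<450: out.append((color,round(cx),round(cy),round(a),round(b),round(th,1)))
    return out
E
python3 - <<'E'
from h import *
for n in("scene","side"):
    im,st=snap(n,n+"1.png")
    for c,z in(("y",0),("r",.011),("b",.011)): print(n,rect(n,im,st,c,z))
E
```

```text
scene [('y', 465, -67, 191, 152, -6.7)]
scene [('r', 633, -88, 147, 102, -6.8)]
scene [('b', 613, -220, 149, 106, -5.8)]
side [('y', 470, -66, 192, 152, -7.0)]
side [('r', 638, -88, 146, 101, -7.1)]
side [('b', 621, -210, 148, 111, -6.0)]
```

View pics/side0.png

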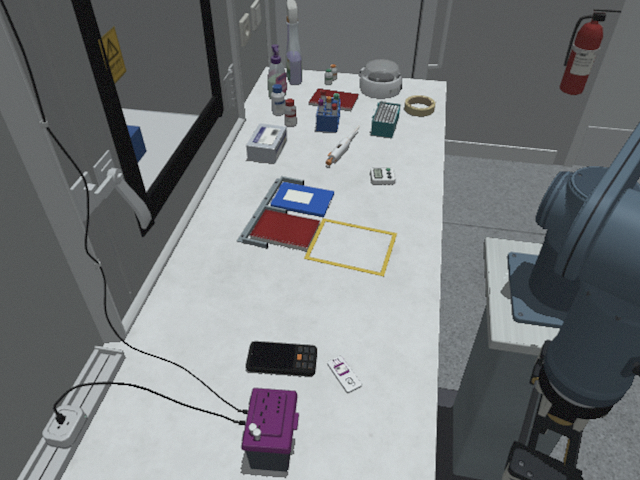

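The side picture agrees: outline centre at (247, 350), red book at (229, 285), nothing in the way of the straight pull. The pull is about 169 mm along the bay's -x with about 2 mm sideways. I'll go above the book.

```bash
python3 -m handwheel '[[0,0,-10.5,0,0,0,40],[0,0,0,-38.7,-39.4,0,40],[0,0,0,-38.7,-39.4,0,40],[0,0,0,-38.7,-39.4,0,40],[0,0,0,-38.7,-39.4,0,40],[0,0,0,-38.7,-39.4,0,40],[0,0,0,-38.7,-39.4,0,40],[0,0,0,-38.7,-39.4,0,40]]' 20
python3 -m handwheel '[[0,0,0,-38.7,-39.4,5,40],[0,0,0,-38.7,-39.4,5,40],[0,0,0,-38.7,-39.4,5,40],[0,0,0,-38.7,-39.4,5,40],[0,0,0,-38.7,-39.4,5,40],[0,0,0,-38.7,-39.4,5,40],[0,0,0,-38.7,-39.4,5,40],[0,0,0,0,0,0,40]]'
python3 - <<'E'
from h import *
im,st=snap("wrist","w1.png")
for c,z in(("y",0),("r",.011),("b",.011)): print(rect("wrist",im,st,c,z))
R=Ro.from_quat(st["tool_rot"]).as_matrix();print(st["ee_pos"],R.round(3),st["force"],st["time_s"])
E
```

```text
time_s: 2.3
ee_pos: [0.4015, 0.2165, 0.2036]
tool_rot: [0.061, 0.998, 0.0, 0.0]
force: [0.6, 0.3, -0.6]
opening: 0.429
grip_force: 0.0
time_s: 3.3
ee_pos: [0.6372, -0.0922, 0.1667]
tool_rot: [0.063, 0.998, -0.0, -0.0]
force: [-0.5, 1.4, 0.3]
opening: 0.427
grip_force: 0.0
[('y', 881, -101, 437, 43, 83.6), ('y', 775, -227, 88, 12, -12.4), ('y', 803, 0, 90, 18, 4.9), ('y', 515, -72, 154, 95, 82.9)]Traceback (most recent call last):
  File "<stdin>", line 3, in <module>
  File "h.py", line 22, in rect
    w=np.array([px2w(n,(p[0][1],p[0][0]),z,st)[:2] for p in c])
                ~~~~^^^^^^^^^^^^^^^^^^^^^^^^^^
  File "h.py", line 11, in px2w
    K,Rw,o=cam(n,st);d=Rw@np.linalg.inv(K)@np.array([rc[1],rc[0],1.]);return o+d*(z-o[2])/d[2]
           ~~~^^^^^^
  File "h.py", line 5, in cam
    c=camera_info(n);K=np.array(c["intrinsics"])
ValueError: time passes only in moves, steps and waits
```

View pics/w1.png

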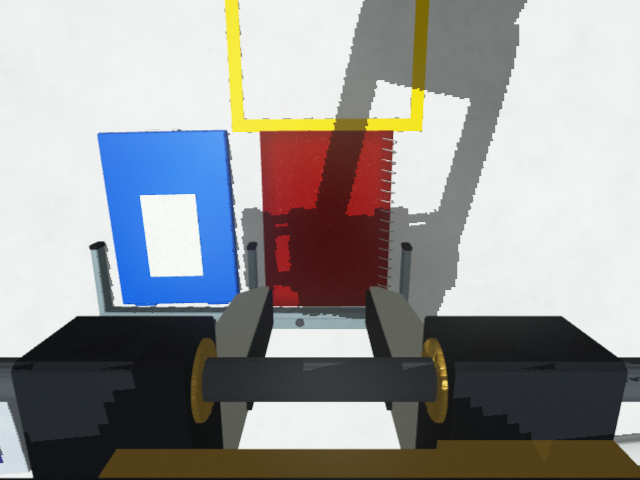

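The wrist picture shows the red cover (corners about (131,261), (131,391), (305,272), (305,388)), spiral on its right, i.e. +y, between open fingers; the outline's bay-side bar lies at rows 119–131, cols 233–424.

```bash
python3 - <<'E'
from h import *
st=state();K,Rw,o=cam("wrist",st)
def f(rc,z):
    d=Rw@np.linalg.inv(K)@np.array([rc[1],rc[0],1.]);return ((o+d*(z-o[2])/d[2])[:2]*1000).round(1)
P=[f(p,.011) for p in((131,261),(131,391),(305,388),(305,272))];print(P,np.mean(P,0))
print("yellow outer corners, bay side",f((131,233),0),f((131,424),0),"inner",f((119,244),0),f((119,414),0))
R=Ro.from_quat(st["tool_rot"]).as_matrix();print(st["ee_pos"],R.round(3).tolist(),st["force"])
E
```

```text
[array([ 555.1, -126.5]), array([567.7, -25.1]), array([713.9, -39.3]), array([ 701.4, -140.2])] [634.525 -82.775]
yellow outer corners, bay side [ 552.  -150.5] [571.    3.4] inner [ 543.9 -140.1] [560.7  -4.1]
[ 0.63611142 -0.09009161  0.16709398] [[-0.992, 0.124, -0.002], [0.124, 0.992, 0.001], [0.002, 0.0, -1.0]] [-0.56180359  0.45848471 -0.68548122]
```

```bash
python3 -m handwheel '[[0,0,0,0,4,40,40],[0,0,0,0,0,40,40],[0,0,0,0,0,30,40],[0,0,0,0,0,12,40],[0,0,0,0,0,4,40],[0,0,0,0,0,2,40],[0,0,0,0,0,2,40],[0,0,0,0,0,0,40]]'
```

```text
time_s: 4.35
ee_pos: [0.6368, -0.0847, 0.039]
tool_rot: [0.061, 0.998, -0.0, 0.001]
force: [0.4, 0.8, 0.3]
opening: 0.431
grip_force: 0.0
```

```bash
python3 -m handwheel '[[0,0,0,0,0,2,40],[0,0,0,0,0,2,40],[0,0,0,0,0,1,40],[0,0,0,0,0,1,40],[0,0,0,0,0,0.5,40],[0,0,0,0,0,0,40],[0,0,0,0,0,0,40],[0,0,0,0,0,0,40]]'
```

```text
time_s: 5.35
ee_pos: [0.6365, -0.0846, 0.0319]
tool_rot: [0.061, 0.998, -0.0, 0.0]
force: [0.0, -0.7, -0.1]
opening: 0.425
grip_force: 0.0
```

```bash
python3 -m handwheel '[[0,0,0,0,0,0.5,40],[0,0,0,0,0,0,40],[0,0,0,0,0,0.5,40],[0,0,0,0,0,0,40],[0,0,0,0,0,0.5,40],[0,0,0,0,0,0,40],[0,0,0,0,0,0,40],[0,0,0,0,0,0,40]]'
```

```text
time_s: 6.35
ee_pos: [0.6365, -0.0846, 0.0304]
tool_rot: [0.061, 0.998, 0.0, 0.0]
force: [0.6, -1.0, 0.8]
opening: 0.433
grip_force: 0.0
```

```bash
python3 -m handwheel '[[0,0,0,0,0,0.5,40],[0,0,0,0,0,0,40],[0,0,0,0,0,0.5,40],[0,0,0,0,0,0,40],[0,0,0,0,0,0.5,40],[0,0,0,0,0,0,40],[0,0,0,0,0,0,40],[0,0,0,0,0,0,40]]'
```

```text
time_s: 7.35
ee_pos: [0.6365, -0.0846, 0.0289]
tool_rot: [0.061, 0.998, -0.0, 0.0]
force: [0.5, 0.1, -0.0]
opening: 0.43
grip_force: 0.0
```

No contact yet at a depth where there should be; look.

```bash
python3 - <<'E'
from h import *
im,_=snap("side","s2.png");w,_=snap("wrist","w2.png");c,_=snap("scene","c2.png")
a=cv2.resize(im[170:270,220:340],(480,400),interpolation=cv2.INTER_CUBIC)
b=cv2.resize(c[200:300,310:460],(480,320),interpolation=cv2.INTER_CUBIC)
out=np.zeros((600,800,3),np.uint8);out[:300,:400]=cv2.resize(w,(400,300));out[:267,400:]=cv2.resize(b,(400,267));out[300:,:360]=cv2.resize(a,(360,300))
cv2.imwrite("pics/m2.png",out[:,:,::-1])
E
```

```text
(no output)
```

View pics/m2.png

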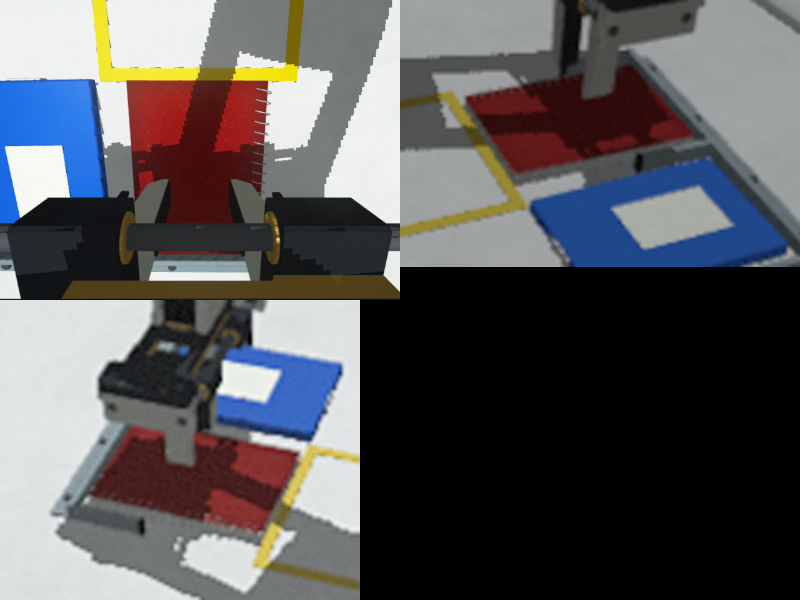

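The montage shows both fingertips over the cover, one on each side, hovering just above it; book and case undisturbed. Continue down.

```bash
python3 -m handwheel '[[0,0,0,0,0,0.5,40],[0,0,0,0,0,0.5,40],[0,0,0,0,0,0.5,40],[0,0,0,0,0,0.5,40],[0,0,0,0,0,0,40],[0,0,0,0,0,0,40],[0,0,0,0,0,0,40],[0,0,0,0,0,0,40]]'
```

```text
time_s: 8.5
ee_pos: [0.6365, -0.0846, 0.0269]
tool_rot: [0.061, 0.998, -0.0, 0.0]
force: [-0.2, 0.9, 0.1]
opening: 0.436
grip_force: 0.0
```

```bash
python3 -m handwheel '[[0,0,0,0,0,0.5,40],[0,0,0,0,0,0.5,40],[0,0,0,0,0,0.5,40],[0,0,0,0,0,0.5,40],[0,0,0,0,0,0,40],[0,0,0,0,0,0,40],[0,0,0,0,0,0,40],[0,0,0,0,0,0,40]]'
```

```text
time_s: 9.5
ee_pos: [0.6364, -0.0846, 0.0249]
tool_rot: [0.061, 0.998, 0.0, -0.0]
force: [-0.1, 0.4, 0.7]
opening: 0.431
grip_force: 0.0
```

```bash
python3 -m handwheel '[[0,0,0,0,0,0.5,40],[0,0,0,0,0,0.5,40],[0,0,0,0,0,0.5,40],[0,0,0,0,0,0.5,40],[0,0,0,0,0,0,40],[0,0,0,0,0,0,40],[0,0,0,0,0,0,40],[0,0,0,0,0,0,40]]'
python3 - <<'E'
from h import *
print(state()["joint_efforts"].round(2))
im,_=snap("side","s3.png");w,_=snap("wrist","w3.png");c,_=snap("scene","c3.png")
a=cv2.resize(im[190:260,220:340],(480,280),interpolation=cv2.INTER_CUBIC)
b=cv2.resize(c[210:280,320:440],(480,280),interpolation=cv2.INTER_CUBIC)
cv2.imwrite("pics/m3.png",np.vstack([a,b])[:,:,::-1])
E
```

```text
time_s: 10.5
ee_pos: [0.6365, -0.0846, 0.0229]
tool_rot: [0.061, 0.998, 0.0, 0.0]
force: [0.4, 0.2, 0.3]
opening: 0.43
grip_force: 0.0
[-0.000e+00 -5.671e+01 -2.397e+01 -3.000e-02  8.000e-02 -0.000e+00]
```

View pics/m3.png

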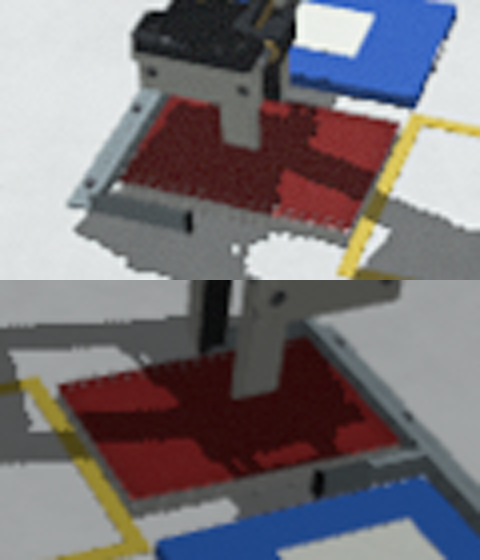

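The tips look very near or on the cover; estimate tip height from these pixels (scene right tip ≈ (239,384), side left tip ≈ (227,280)).

```bash
python3 - <<'E'
from h import *
for n,rc in(("scene",(239.5,384)),("side",(227,280))):
    for z in(0,.011,.02,.03): print(n,z,px2w(n,rc,z).round(3))
E
```

```text
scene 0 [ 0.664 -0.072  0.   ]
scene 0.011 [ 0.655 -0.085  0.011]
scene 0.02 [ 0.647 -0.095  0.02 ]
scene 0.03 [ 0.638 -0.107  0.03 ]
side 0 [ 0.654 -0.1    0.   ]
side 0.011 [ 0.65  -0.087  0.011]
side 0.02 [ 0.647 -0.077  0.02 ]
side 0.03 [ 0.644 -0.066  0.03 ]
```

View pics/w3.png

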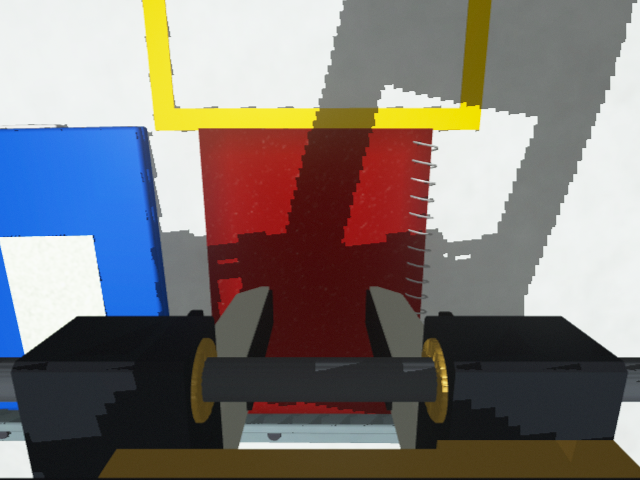

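```bash
python3 - <<'E'
from h import *
st=state();K,Rw,o=cam("wrist",st)
c=camera_info("wrist");print(np.round(c["mount"],3),K.round(0).tolist())
M=np.linalg.inv(np.array(c["mount"]))
for y in(20,-20,37,-37):
  for z in(0,.022):
    p=M@np.array([0.0075,y/1000,z,1]);u=K@p[:3];print(y,z,(u[:2]/u[2])[::-1].round())
E
```

```text
[[ 0.001 -0.967 -0.254  0.07 ]
 [ 1.     0.001  0.    -0.001]
 [-0.    -0.254  0.967 -0.181]
 [ 0.     0.     0.     1.   ]] [[413.0, 0.0, 319.0], [0.0, 413.0, 247.0], [0.0, 0.0, 1.0]]
20 0 [278. 364.]
20 0.022 [264. 359.]
-20 0 [278. 277.]
-20 0.022 [264. 281.]
37 0 [278. 400.]
37 0.022 [264. 392.]
-37 0 [278. 240.]
-37 0.022 [264. 248.]
```

All three views put the tips about 12 mm behind the TCP rather than 22 ahead, so tips stand about 24 mm above the cover. Descend half of that, then feel.

```bash
python3 -m handwheel '[[0,0,0,0,0,3,40],[0,0,0,0,0,3,40],[0,0,0,0,0,2,40],[0,0,0,0,0,2,40],[0,0,0,0,0,1,40],[0,0,0,0,0,1,40],[0,0,0,0,0,1,40],[0,0,0,0,0,1,40]]'
```

```text
time_s: 11.65
ee_pos: [0.6365, -0.0846, 0.0088]
tool_rot: [0.061, 0.998, -0.0, 0.0]
force: [-0.1, 1.4, -0.3]
opening: 0.428
grip_force: 0.0
```

```bash
python3 -m handwheel '[[0,0,0,0,0,1,40],[0,0,0,0,0,1,40],[0,0,0,0,0,1,40],[0,0,0,0,0,0.5,40],[0,0,0,0,0,0.5,40],[0,0,0,0,0,0,40],[0,0,0,0,0,0,40],[0,0,0,0,0,0,40]]'
python3 - <<'E'
from h import *
w,_=snap("wrist","w4.png");c,_=snap("scene","c4.png")
b=cv2.resize(c[210:280,320:440],(600,350),interpolation=cv2.INTER_CUBIC)
d=cv2.resize(w[240:420,120:520],(600,250))
cv2.imwrite("pics/m4.png",np.vstack([b,d])[:,:,::-1])
E
```

```text
time_s: 12.65
ee_pos: [0.6365, -0.0846, 0.0049]
tool_rot: [0.061, 0.998, -0.0, 0.0]
force: [0.4, 0.4, -0.0]
opening: 0.429
grip_force: 0.0
```

View pics/m4.png

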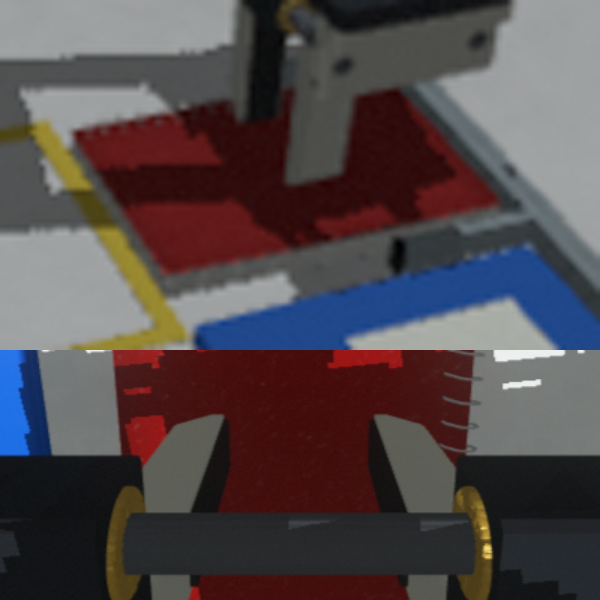

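The tips are now just above the cover (scene right tip ≈ (247,383)), about 6 mm left by the earlier estimate. Feel on in small steps.

```bash
python3 -m handwheel '[[0,0,0,0,0,1,40],[0,0,0,0,0,1,40],[0,0,0,0,0,0.5,40],[0,0,0,0,0,0.5,40],[0,0,0,0,0,0.5,40],[0,0,0,0,0,0,40],[0,0,0,0,0,0,40],[0,0,0,0,0,0,40]]'
```

```text
time_s: 13.75
ee_pos: [0.6365, -0.0846, 0.0014]
tool_rot: [0.061, 0.998, -0.0, 0.0]
force: [0.2, 0.1, -0.5]
opening: 0.43
grip_force: 0.0
```

```bash
python3 -m handwheel '[[0,0,0,0,0,0.5,40],[0,0,0,0,0,0.5,40],[0,0,0,0,0,0.5,40],[0,0,0,0,0,0.5,40],[0,0,0,0,0,0.5,40],[0,0,0,0,0,0,40],[0,0,0,0,0,0,40],[0,0,0,0,0,0,40]]'
```

```text
time_s: 14.75
ee_pos: [0.6365, -0.0846, -0.0011]
tool_rot: [0.061, 0.998, -0.0, 0.0]
force: [0.1, -0.2, -0.2]
opening: 0.432
grip_force: 0.0
```

```bash
python3 -m handwheel '[[0,0,0,0,0,0.5,40],[0,0,0,0,0,0.5,40],[0,0,0,0,0,0.5,40],[0,0,0,0,0,0.5,40],[0,0,0,0,0,0.5,40],[0,0,0,0,0,0.5,40],[0,0,0,0,0,0,40],[0,0,0,0,0,0,40]]'
python3 - <<'E'
from h import *
w,_=snap("wrist","w5.png");c,_=snap("scene","c5.png");s,_=snap("side","s5.png")
b=cv2.resize(c[220:270,350:420],(420,300),interpolation=cv2.INTER_CUBIC)
s=cv2.resize(s[200:250,250:310],(360,300),interpolation=cv2.INTER_CUBIC)
d=cv2.resize(w[240:420,120:520],(600,270))
cv2.imwrite("pics/m5.png",np.vstack([np.hstack([b,s]),np.hstack([d,np.zeros((270,180,3),np.uint8)])])[:,:,::-1])
E
```

```text
time_s: 15.75
ee_pos: [0.6365, -0.0846, -0.004]
tool_rot: [0.061, 0.998, -0.0, 0.0]
force: [-1.2, -0.1, 3.1]
opening: 0.429
grip_force: 1.4
```

View pics/m5.png

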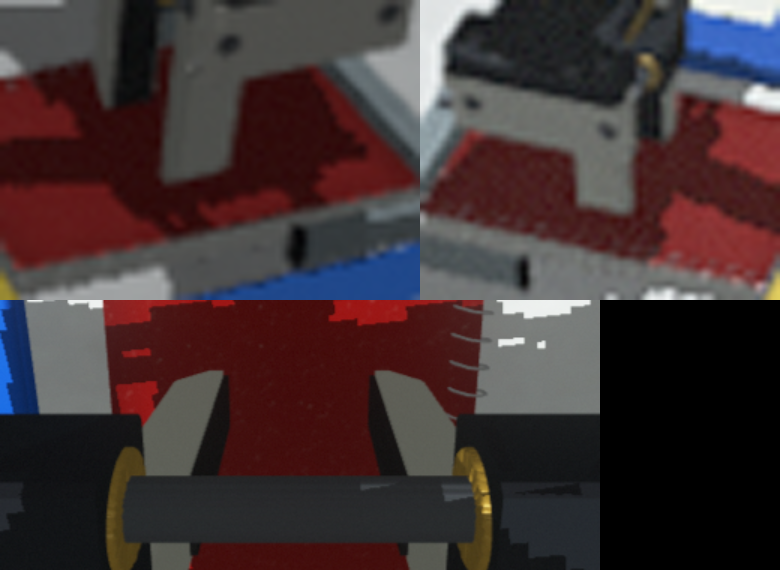

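Contact: the tips meet the cover, 3 N. Press to about 13 N.

```bash
python3 -m handwheel '[[0,0,0,0,0,0.3,40],[0,0,0,0,0,0.3,40],[0,0,0,0,0,0.3,40],[0,0,0,0,0,0,40],[0,0,0,0,0,0,40],[0,0,0,0,0,0,40],[0,0,0,0,0,0,40],[0,0,0,0,0,0,40]]'
```

```text
time_s: 16.9
ee_pos: [0.6365, -0.0846, -0.004]
tool_rot: [0.061, 0.998, -0.0, 0.0]
force: [-4.2, 0.4, 9.1]
opening: 0.432
grip_force: 4.6
```

```bash
python3 -m handwheel '[[0,0,0,0,0,0.4,40],[0,0,0,0,0,0.4,40],[0,0,0,2,0,0,40],[0,0,0,6,0,0,40],[0,0,0,10,0,0,40],[0,0,0,10,0,0,40],[0,0,0,10,0,0,40],[0,0,0,2,0,0,40]]'
python3 - <<'E'
from h import *
st=state();im,_=snap("side","s6.png");print(rect("side",im,st,"r",.011)); print(rect("side",im,st,"b",.011))
E
```

```text
time_s: 17.9
ee_pos: [0.5994, -0.0805, -0.0039]
tool_rot: [0.061, 0.998, -0.001, 0.003]
force: [4.1, -0.2, 6.7]
opening: 0.43
grip_force: 3.3
[('r', 600, -86, 145, 99, -6.1)]
[('b', 570, -203, 107, 46, 84.3), ('b', 680, -217, 101, 26, 86.6)]
```

The book follows. Press slightly more and go on.

```bash
python3 -m handwheel '[[0,0,0,0,0,0.5,40],[0,0,0,0,0,0.4,40],[0,0,0,4,0,0,40],[0,0,0,10,0,0,40],[0,0,0,14,0,0.1,40],[0,0,0,14,0,0,40],[0,0,0,14,0,0.1,40],[0,0,0,4,0,0,40]]'
```

```text
time_s: 18.95
ee_pos: [0.5417, -0.0739, -0.004]
tool_rot: [0.061, 0.998, -0.001, 0.005]
force: [4.6, -0.6, 10.8]
opening: 0.428
grip_force: 5.7
```

```bash
python3 -m handwheel '[[0,0,0,4,0,0.3,40],[0,0,0,10,0,0,40],[0,0,0,14,0,0,40],[0,0,0,14,0,0,40],[0,0,0,12,0,0,40],[0,0,0,6,0,0,40],[0,0,0,0,0,0,40],[0,0,0,0,0,0,40]]'
python3 - <<'E'
from h import *
for n in("side","scene"):
    st=state();im,_=snap(n,n+"7.png")
    for c,z in(("r",.011),("y",0)): print(n,rect(n,im,st,c,z))
E
```

```text
time_s: 19.95
ee_pos: [0.483, -0.0672, -0.0041]
tool_rot: [0.061, 0.998, -0.002, 0.005]
force: [2.8, -1.3, 18.8]
opening: 0.43
grip_force: 9.6
side [('r', 488, -71, 145, 99, -0.2)]
side [('y', 469, -66, 191, 150, -6.7)]
scene [('r', 431, -90, 62, 42, -89.2), ('r', 545, -96, 75, 34, 58.7)]
scene [('y', 409, -89, 93, 84, 83.1)]
```

```bash
python3 -m handwheel '[[0,0,0,3,0,-0.2,40],[0,0,0,6,0,0,40],[0,0,0,6,0,0,40],[0,0,0,4,0,0,40],[0,0,2,0,0,0,40],[0,0,2,0,0,0,40],[0,0,2,0,0,0,40],[0,0,0,0,0,0,40]]'
python3 - <<'E'
from h import *
st=state();im,_=snap("side","s8.png")
for c,z in(("r",.011),("y",0)): print(rect("side",im,st,c,z))
im,_=snap("wrist","w8.png")
E
```

```text
time_s: 21.05
ee_pos: [0.4632, -0.0647, -0.0041]
tool_rot: [0.113, 0.994, -0.001, 0.005]
force: [0.8, 1.0, 21.3]
opening: 0.431
grip_force: 10.8
[('r', 471, -69, 145, 100, 1.5)]
[('y', 469, -66, 191, 151, -6.7)]
```

View pics/s8.png

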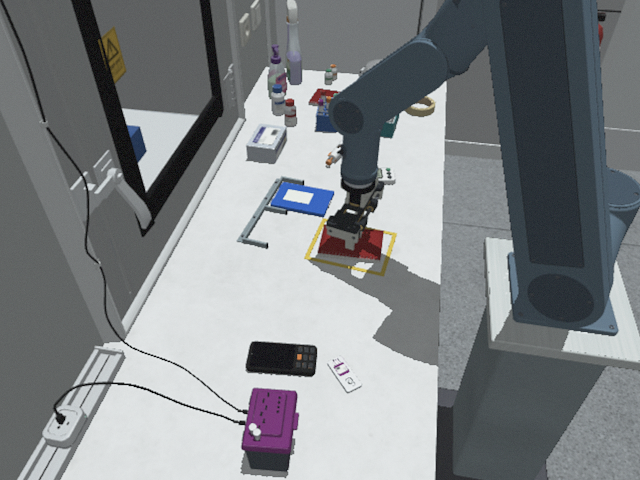

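View pics/w8.png

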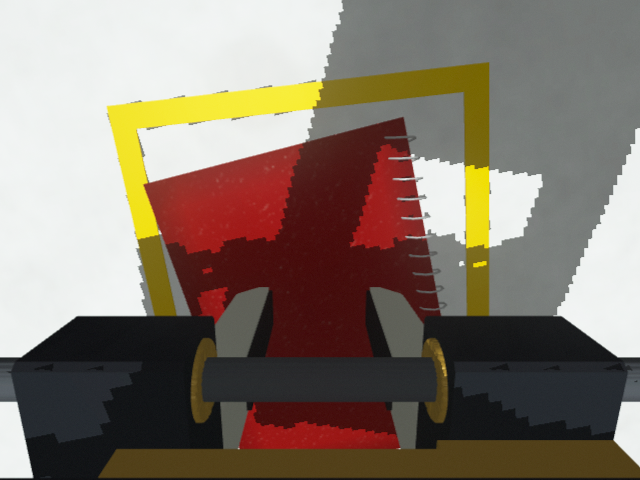

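The wrist picture shows the book centred but turned about 8° against the tape (book edge (183,145)–(118,405), tape (107,108)–(65,489)): it pivots under the tips. I'll lift, press near its front edge, and drag that end sideways to square it.

```bash
python3 -m handwheel '[[0,0,0,0,0,-4,40],[0,0,0,0,0,-6,40],[0,0,0,19,-6,0,40],[0,0,0,18.5,-6,0,40],[0,0,0,0,0,4,40],[0,0,0,0,0,3,40],[0,0,0,0,0,1.5,40],[0,0,0,0,0,0,40]]'
```

```text
time_s: 22.15
ee_pos: [0.4203, -0.0664, -0.0041]
tool_rot: [0.113, 0.994, -0.0, 0.0]
force: [-7.6, 0.5, 25.2]
opening: 0.434
grip_force: 12.7
```

```bash
python3 -m handwheel '[[0,0,0,0,0,-1.2,40],[0,0,1.5,0.5,2.4,0,40],[0,0,1.5,0.5,2.4,0,40],[0,0,1.5,0.5,2.4,0,40],[0,0,1.5,0.5,2.4,0,40],[0,0,1.5,0.5,2.4,0,40],[0,0,0,0,0,0,40],[0,0,0,0,0,0,40]]'
python3 - <<'E'
from h import *
st=state();im,_=snap("side","s9.png")
for c,z in(("r",.011),("y",0)): print(rect("side",im,st,c,z))
im,_=snap("wrist","w9.png")
E
```

```text
time_s: 23.15
ee_pos: [0.4221, -0.0545, -0.004]
tool_rot: [0.178, 0.984, -0.0, 0.001]
force: [-0.1, -1.1, 6.6]
opening: 0.432
grip_force: 3.0
[('r', 471, -64, 145, 99, -6.0)]
[('y', 469, -67, 191, 153, -6.6)]
```

Book now at -6.0° against -6.6°, centre within about 5 mm. Lift away and check.

```bash
python3 -m handwheel '[[0,0,0,0,0,-4,40],[0,0,0,0,0,-10,40],[0,0,0,0,0,-25,40],[0,0,0,0,0,-40,40],[0,0,0,0,0,-40,40],[0,0,0,0,0,-30,40],[0,0,0,0,0,0,40],[0,0,0,0,0,0,40]]'
python3 - <<'E'
from h import *
for n in("side","scene"):
    st=state();im,_=snap(n,n+"10.png")
    for c,z in(("r",.011),("y",0),("b",.011)): print(n,rect(n,im,st,c,z))
    for t in("log_book_red","slide_case","logger","timer","cartridge_a"):
        for a in pinpoint(t,n)[:1]: print(t,round(a["p"],2),px2w(n,a["pixel"],0).round(3))
E
```

```text
time_s: 24.25
ee_pos: [0.4199, -0.0536, 0.1441]
tool_rot: [0.178, 0.984, 0.0, -0.0]
force: [0.3, 1.5, 0.2]
opening: 0.431
grip_force: 0.0
side [('r', 471, -64, 145, 98, -6.3)]
side [('y', 469, -66, 191, 151, -6.6)]
side [('b', 621, -210, 148, 111, -5.7)]
log_book_red 0.94 [ 0.471 -0.061  0.   ]
slide_case 0.75 [ 0.622 -0.214  0.   ]
logger 0.89 [0.554 0.283 0.   ]
cartridge_a 0.96 [0.433 0.294 0.   ]
scene [('r', 496, -67, 103, 87, 83.5)]
scene [('y', 465, -67, 190, 152, -6.8)]
scene [('b', 613, -220, 149, 106, -5.8)]
log_book_red 0.59 [ 0.464 -0.059  0.   ]
slide_case 0.94 [ 0.601 -0.221  0.   ]
logger 0.6 [0.555 0.288 0.   ]
timer 0.65 [ 0.419 -0.353  0.   ]
cartridge_a 0.58 [0.427 0.291 0.   ]
```

View pics/side10.png

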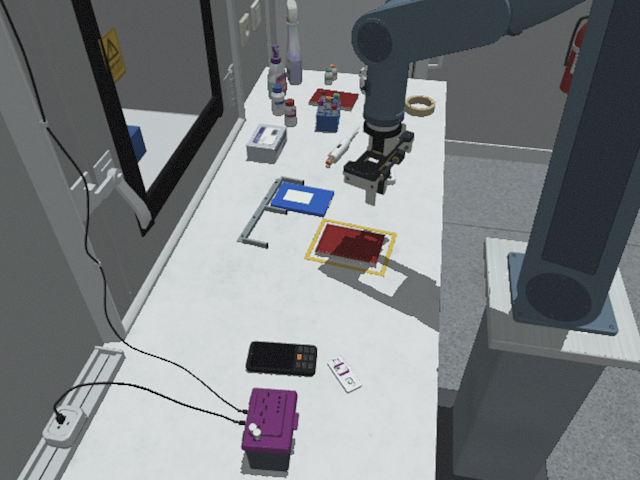

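The picture shows the book square inside the tape (centre about (243, 351)), the blue case unmoved in its pocket (198, 303), and the robot clear.

```bash
python3 -c "from workcell import *;print(finish_job())"
```

```text
the job is handed in; nothing more can be done
None
```

The job is handed in (no verdict came back): at the last look, about 24 s in, the red log book lay inside the yellow outline, about 5 mm off centre and within 1° of square, with the slide case, data logger, timer and cartridge not visibly moved and the arm clear.

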